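Clear the tile chest, try its lid and hold it open

ROBOT

A 6-joint arm with a two-finger parallel gripper is mounted at the origin on the work surface. World frame = base frame: x ahead of the robot, y to its left, z up, the work surface at z = 0. Lengths are in mm, angles in rad, forces in N, time in s.
With the tool pointing down it reaches from about 275 to 750 mm from the base axis. Payload 10.2 kg.
Tool frame: the origin (TCP) lies at the very end of the fingers, on their centre line; the grasp point (between the pads) lies 19 mm behind it; z points along the fingers, y is the line along which they close (so a half turn about z gives the same grasp; the last joint's range is limited). The gripper opens to 85 mm and grips with 20 to 120 N. Pads are 22 mm wide; open, the fingers measure 114 mm over their backs; the gripper's body (76 mm by 85 mm) begins 54 mm behind the grasp point. The pads swing forward as they close: fully open they stand 13 mm farther back than shut.
Start: joints at [0.954, 0.313, 1.498, -0, 1.331, -0.223], TCP at [201.456, 484.816, 231.294] pointing down, gripper open.
Joint ranges: [-2.94, 2.94], [-0.97, 2.17], [0.19, 2.56], [-1.23, 4.37], [0.02, 3.11], [-2.88, 2.88]. Speed limits (rad/s): [2.39, 2.39, 3.01, 3.14, 3.14, 3.14].

INTERFACE

Orientations are given as a unit quaternion [w, x, y, z].
In Python, from rig import * gives the robot as it stands. The module is installed in compiled form; this text tells all that it offers.
- The arm moves only by the shell command python3 -m crank 'ROWS' [FORCE]. ROWS is JSON, a list that holds one entry, the list of rows, each a list of 7 numbers: the shift along the tool's x, y, z in units of 25 mm (1.0 is 25 mm), then the turn, a rotation vector about the tool's x, y, z in units of 8 degrees (1.0 is 8 degrees), then the finger opening in mm, from 0 to 85.4. A call has exactly 8 rows; each row shifts and turns the commanded pose from where the row before left it, along the tool's axes as they then stand; what a row does not reach is not made up. A row lasts 1/10 s, in which the tool goes at most 50 mm and 8.59 degrees, less where a joint would pass 70% of its speed; a pose out of reach is approached as far as the arm can. A call is refused whole if a number of a shift passes 1 or a number of a turn 1, either way. A call with a gripper value outside its range is refused whole. The fingers move at their own pace and stop on an object; FORCE is the grip in N (left out, the last holds). Time passes only in rows, so rows that do not move let the fingers close, or fill a call up. It gives the time, the measured TCP pose, the force, the opening and the grip force at its end, in the units of the state.
- sense(): the state, without advancing time (a new reading comes with each control period).
- capture(name): name is "side" or "top"; returns the picture (480x640x3 uint8, blue, green, red); there is no depth.
- camera_model(name): a dict with "fx", "fy", "cx", "cy" (pixels), "world_from_camera" (4x4, takes a point from camera to world coordinates). Camera axes: x right, y up, looking along -z (the intrinsics and any distortion apply to the point x, -y, -z); pixel columns grow to the right and rows downward; lengths in mm; the calibration is good to about 2 mm. A picture is of the moment at which its call begins. camera_model takes no time and is no camera call.
- finish_job(): hands the job in; it is judged then, once.
The state is a dict: "time_s": time; "joints": joint angles; "dq": joint speeds; "tau": joint torques, N m; "eef_pos": TCP position; "ee_rot": TCP orientation; "force": force on the tool from outside, world axes, zero at the start; "wrist_torque": the same for the moment, N m; "grip_width": opening from 0.0 (shut) to 1.0 (fully open); "grip_force": force on a finger pad.
Only numpy, scipy, OpenCV 4.12 (cv2) and the standard library are available. Lean on these libraries where they do the work, as an engineer would, in place of code of your own. Each camera call takes 0.05 s, during which the arm holds its last target. There are 200 camera calls.

TASK

The glaze pot standing on the lid of the wooden tile chest is in the way: nest it squarely and all the way down into its twin standing upright on the bench, and let go of it. Then, without having moved the chest's release tab, tug the lid up by its handle to learn whether the hidden catch holds it; if it does, slide the tab all the way to the left to free it. Raise the lid about half open (roughly 45 degrees) by its handle and finish still holding it there, since it falls shut by itself; leave the jar, dish, hammer and brush where they are.

Things in the scene. Friction and masses are not known exactly. Their poses are not given: they have to be found in the camera images.
- chest: fixed wooden tile chest, 200 (x) x 280 (y) x 100 mm high, turned up to 11 degrees; origin at the centre of its underside, front (-x) towards the robot, +y to the robot's left. A ledge 85 mm high stands out from its front (x -150 to -100, y -25 to 125 mm). The lid covers its whole top; the lid's upper face is 108.5 mm above the bench
- lid (a joint): lid angle in rad: 0 closed, growing as it opens upwards about its rear hinge, 1.9 at most. Lid 200 x 280 x 8 mm, about 0.35 kg, falls shut when let go. If the hidden catch is engaged the lid has play and stops hard at about 0.05 rad (7 mm at the handle), else it opens freely; which, differs from start to start and cannot be seen
- lid_hinge (a point): point on the lid's hinge line, which runs along the chest's y at its rear (+x) top edge; at (100, 0, 100.5) mm in the chest's frame
- lid_handle (a point): middle of the lid's handle: a round steel bar 10 mm thick, 90 mm long, along the chest's y, on two end posts, its centre line 35 mm above the lid's upper face; with the lid closed at (-40, -30, 143.5) mm in the chest's frame. Being round, it can turn between the fingers
- tab_top (a point): middle of the top of the release tab: an upright steel tab on the front ledge, 16 (x) x 12 (y) mm thick, its top 127 mm above the bench, the upper 36 mm free to grip. It slides along the chest's +y (left); at first at (-125, 40) mm in the chest's frame. Stays where it is left, slides with 2 to 5 N; at the end of its travel the catch is free and stays free
- tab (a joint): travel of the release tab in m: 0 as found, 0.034 fully to the left (free)
- pot_a: terracotta glaze pot standing upright on the lid, in its left part: a hollow taper, outer diameter 66 mm at the rim, 42 mm at the foot, 80 mm high, wall 2 mm, inner floor 30 mm above its underside, 0.14 kg; origin at the centre of its underside, z up through the mouth
- pot_b: its twin of the same shape and size, standing upright and empty on the bench right of the chest, in any of three places. A pot nested fully in it stands 30 mm higher
- jar: closed glass jar, 62 mm across, 90 mm high, on the bench; to be left alone; origin at the centre of its underside
- dish: shallow terracotta dish, 84 mm across, 35 mm high, on the bench; to be left alone; origin at the centre of its underside
- hammer: hammer, 240 mm long, lying left of the chest; to be left alone
- brush: brush, 200 mm long, lying in front of the chest, to the left; to be left alone
Things that resemble listed ones, but are neither listed nor needed, are in the scene too. Leave any pink or purple look-alike of the pot_a alone.

How it is judged:
By the outcome, as a careful person would: the job done as asked, in the order asked, and still so for the second after the job is handed in, while the arm keeps its last pose, push and grip.
It also fails if it takes over 72 s, if anything falls off the work surface, if the arm or the gripper's body presses on something with over 40 N, if the wrist force passes 120 N, or if a joint passes its speed limit or range.

## Working session

There is one attempt and no reset: what is moved stays moved. The work goes in short steps, Python scripts to look and compute and a shell command to move; the robot and the scene stay as the last step left them, time stands still between calls to the robot, and variables do not carry over. Pictures are saved under pics/ and viewed, at most 13 in all, crops included, and the job is handed in when it is done.

```bash
mkdir -p pics; python3 - <<'E'
from rig import *
import cv2
for n in("side","top"):
    cv2.imwrite(f"pics/{n}0.png",capture(n)); print(camera_model(n))
print(sense())
E
```

```text
{'fx': 484.87224686639615, 'fy': 484.87224686639615, 'cx': 320.43833694339713, 'cy': 236.62795309080954, 'world_from_camera': array([[ 9.99625167e-01,  1.06583125e-02, -2.52175885e-02,
         4.99105316e+02],
       [-2.69706281e-02,  5.41587680e-01, -8.40211503e-01,
        -9.48812308e+02],
       [ 4.70229851e-03,  8.40576698e-01,  5.41672136e-01,
         7.16414444e+02],
       [ 0.00000000e+00,  0.00000000e+00,  0.00000000e+00,
         1.00000000e+00]])}
{'fx': 515.5485879332955, 'fy': 515.5485879332955, 'cx': 327.8051580914966, 'cy': 243.44214882997449, 'world_from_camera': array([[ 2.35983336e-02,  9.80581655e-01, -1.94686252e-01,
         3.11993375e+02],
       [-9.99087598e-01,  3.00658142e-02,  3.03317947e-02,
         1.51750665e+01],
       [ 3.55962021e-02,  1.93792840e-01,  9.80396474e-01,
         1.14802371e+03],
       [ 0.00000000e+00,  0.00000000e+00,  0.00000000e+00,
         1.00000000e+00]])}
{'time_s': 0.1, 'joints': array([ 9.53595503e-01,  3.13367043e-01,  1.49835232e+00,  1.28208630e-05,
        1.33099347e+00, -2.23356101e-01]), 'dq': array([-0.00051951, -0.00163729, -0.00249121, -0.00092516,  0.00126151,
       -0.00101923]), 'tau': array([ 3.38238802e-03, -4.12895823e+01, -2.60138136e+01, -5.70118254e-05,
        3.13050354e-03,  5.27411817e-05]), 'eef_pos': array([201.31777755, 484.62356745, 230.8094275 ]), 'ee_rot': array([-2.34209368e-04,  1.95653570e-01,  9.80672915e-01, -5.08808238e-04]), 'force': array([0.92728326, 0.35267726, 0.49949829]), 'wrist_torque': array([ 0.03706468,  0.01760694, -0.02323996]), 'grip_force': 0.0, 'grip_width': 1.0005068811832099}
```

View pics/top0.png

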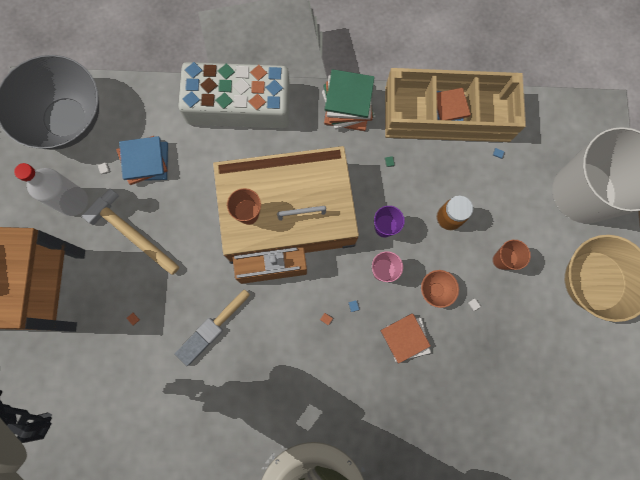

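View pics/side0.png

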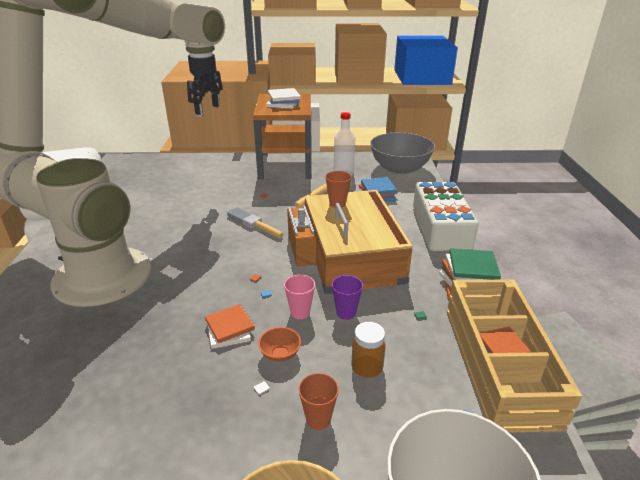

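The top view shows pot_a at (244,206) on the lid, the handle from (278,214) to (325,209), the tab near (277,262), pot_b at (514,255), the jar at (457,211) and the dish at (440,289). The side view shows pot_a at (338,188) and pot_b at (319,400). I'll enlarge crops to get closer readings.

```bash
python3 - <<'E'
import cv2,numpy as np
t=cv2.imread("pics/top0.png");s=cv2.imread("pics/side0.png")
cv2.imwrite("pics/c1.png",cv2.resize(t[140:290,205:365],None,fx=4,fy=4,interpolation=cv2.INTER_CUBIC))
a=cv2.resize(t[225:285,480:550],None,fx=5,fy=5,interpolation=cv2.INTER_CUBIC)
b=cv2.resize(s[370:430,290:350],None,fx=5,fy=5,interpolation=cv2.INTER_CUBIC)
c=cv2.resize(s[160:290,270:420],None,fx=2.6,fy=2.3,interpolation=cv2.INTER_CUBIC)
cv2.imwrite("pics/c2.png",np.hstack([a,b]))
E
```

```text
(no output)
```

View pics/c1.png

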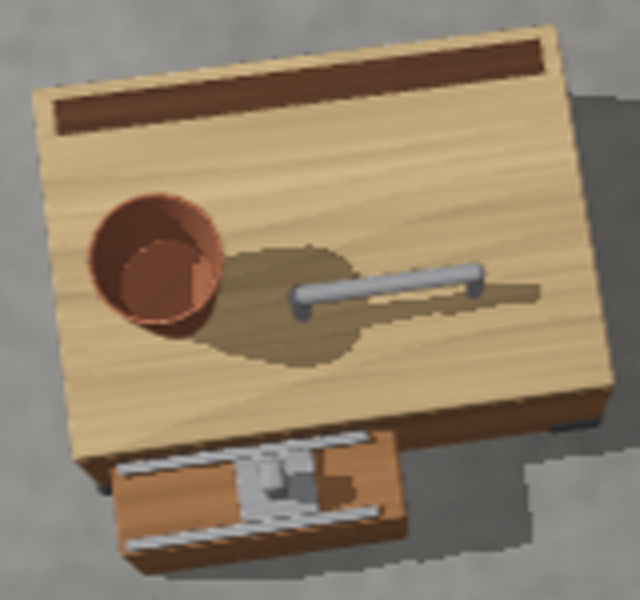

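View pics/c2.png

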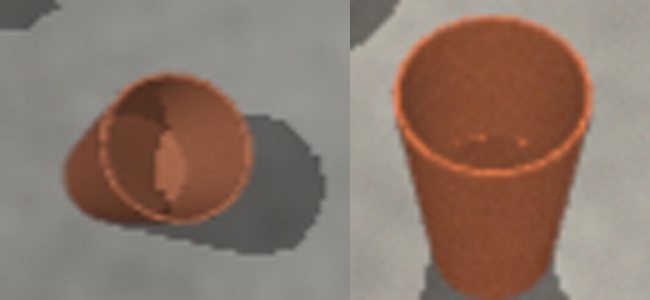

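The lid corners in crop 1 are at (34,92), (553,27), (611,384) and (77,459). The bar ends are at (296,295) and (481,271), and pot_a's rim centre is at (156,260). In crop 2, pot_b's rim centre is at (176,148) in the top view and (493,95) in the side view.

```bash
cat > h.py <<'E'
from rig import *
import numpy as np
from scipy.spatial.transform import Rotation as R
from scipy.optimize import least_squares
def ray(n,u,v):
    m=camera_model(n);T=m["world_from_camera"]
    return T[:3,3],T[:3,:3]@np.array([(u-m["cx"])/m["fx"],-(v-m["cy"])/m["fy"],-1])
def pl(n,u,v,z):
    o,d=ray(n,u,v);return (o+d*(z-o[2])/d[2])[:2]
def crop(u,v,s,x0,y0): return (u+.5)/s-.5+x0,(v+.5)/s-.5+y0
def rel(x,y,z,yaw=None):
    """shift (units of 25mm) in tool axes to target, turn about tool z in 8deg units to put closing axis y at world angle yaw deg"""
    s=sense();q=s["ee_rot"];r=R.from_quat([q[1],q[2],q[3],q[0]])
    d=r.inv().apply(np.array([x,y,z])-s["eef_pos"])/25
    ty=r.as_matrix()[:,1];a=np.degrees(np.arctan2(ty[1],ty[0]))
    t=None if yaw is None else -(((yaw-a+90)%180)-90)/8
    tilt=r.inv().apply(np.cross(r.as_matrix()[:,2],[0,0,-1]))
    print("shift",d.round(2),"turn z",t,"tilt fix(8deg)",(np.degrees(tilt)/8).round(3),"yaw now",a.round(1),"joints",s["joints"].round(2),"F",s["force"].round(1),"tcp",s["eef_pos"].round(1),"gw",round(s["grip_width"]*85.4,1),"gf",s["grip_force"],"t",s["time_s"])
E
python3 - <<'E'
from h import *
t=lambda u,v,z:pl("top",*crop(u,v,4,205,140),z)
obs=[((34,92),108.5),((553,27),108.5),((611,384),108.5),((77,459),108.5),((296,295),143.5),((481,271),143.5)]
W=np.array([t(*p,z) for p,z in obs])
L=np.array([[100,140],[100,-140],[-100,-140],[-100,140],[-40,15],[-40,-75]])
f=lambda p:(np.array(p[:2])+L@np.array([[np.cos(p[2]),np.sin(p[2])],[-np.sin(p[2]),np.cos(p[2])]])-W).ravel()
r=least_squares(f,[500,100,0]);print("chest",r.x,np.degrees(r.x[2]),r.fun.round(1))
c=r.x;M=R.from_euler("z",c[2]).as_matrix()[:2,:2]
for n,p in dict(handle=[-40,-30],tab=[-125,40],tabend=[-125,74]).items(): print(n,c[:2]+M@p)
print("tab seen",t(271,470,127))
A=t(156,260,188.5);print("potA",A,(A-c[:2])@M)
B=pl("top",*crop(176,148,5,480,225),80);B2=pl("side",*crop(143,95,5,290,370),80);print("potB",B,B2)
print("potA side",pl("side",338,180,188.5), "jar",pl("top",460,209,90),"dish",pl("top",440,289,35))
E
```

```text
chest [6.10843611e+02 7.48535911e+01 1.72595764e-01] 9.889008865068849 [ 0.9  1.4  2.5 -1.7 -0.4 -2.5 -1.   1.8 -1.  -1.3 -1.   2.3]
handle [576.59012339  38.42971749]
tab [480.83122024  92.79176737]
tabend [474.99205608 126.28660522]
tab seen [483.43286684  93.90507523]
potA [573.36297776 148.5595501 ] [-24.26548673  79.04778582]
potB [ 512.93191133 -417.23088049] [ 512.74995209 -418.76195629]
potA side [573.72966571 125.85923931] jar [ 605.93974655 -298.92921344] dish [ 439.25554151 -266.4190998 ]
```

```bash
python3 - <<'E'
from h import *
import cv2
def proj(n,P):
    m=camera_model(n);T=m["world_from_camera"];p=(np.asarray(P)-T[:3,3])@T[:3,:3]
    return np.c_[m["cx"]+m["fx"]*p[:,0]/-p[:,2],m["cy"]+m["fy"]*p[:,1]/p[:,2]]
s=cv2.imread("pics/side0.png");k=5;x0,y0=285,150
im=cv2.resize(s[150:260,285:415],None,fx=k,fy=k,interpolation=cv2.INTER_CUBIC)
a=np.linspace(0,6.28,60)
def dr(P,col,cl):
    q=((proj("side",P)-[x0,y0]+.5)*k).astype(int);cv2.polylines(im,[q],cl,col,1)
dr(np.c_[573.4+33*np.cos(a),148.6+33*np.sin(a),a*0+188.5],(255,255,0),True)
dr(np.c_[573.4+21*np.cos(a),148.6+21*np.sin(a),a*0+108.5],(255,0,255),True)
M=R.from_euler("z",.1726).as_matrix()
c=[610.8,74.9,0]
dr(np.array([[100,140,108.5],[100,-140,108.5],[-100,-140,108.5],[-100,140,108.5]])@M.T+c,(0,255,0),True)
dr(np.array([[-40,15,143.5],[-40,-75,143.5]])@M.T+c,(0,0,255),False)
dr(np.array([[-133,34,127],[-117,34,127],[-117,46,127],[-133,46,127]])@M.T+c,(0,0,255),True)
cv2.imwrite("pics/o1.png",im)
E
```

```text
(no output)
```

View pics/o1.png

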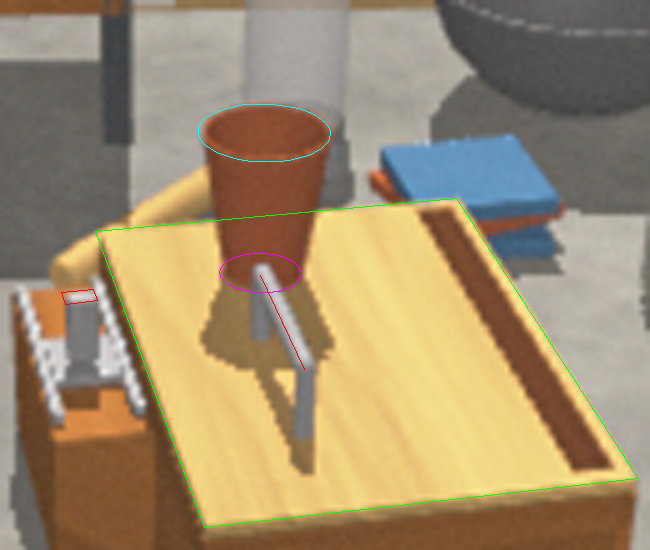

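```bash
python3 - <<'E'
from h import *
rel(574.2,148.5,240,9.9)
rel(574.2,148.5,153.5,9.9)
E
```

```text
shift [-18.93  -6.69  -0.37] turn z 7.191774107308324 tilt fix(8deg) [-0.008 -0.002  0.   ] yaw now 67.4 joints [ 0.95  0.31  1.5   0.    1.33 -0.22] F [0.9 0.4 0.5] tcp [201.3 484.6 230.8] gw 85.4 gf 0.0 t 0.1
shift [-18.93  -6.69   3.09] turn z 7.191774107308324 tilt fix(8deg) [-0.008 -0.002  0.   ] yaw now 67.4 joints [ 0.95  0.31  1.5   0.    1.33 -0.22] F [0.9 0.4 0.5] tcp [201.3 484.6 230.8] gw 85.4 gf 0.0 t 0.1
```

```bash
python3 -m crank '[[[-1,-0.35,0,0,0,0,85],[-1,-0.35,0,0,0,0,85],[-1,-0.35,0,0,0,0,85],[-1,-0.35,0,0,0,0,85],[-1,-0.35,0,0,0,0,85],[-1,-0.35,0,0,0,0,85],[-1,-0.35,0,0,0,0,85],[-1,-0.35,0,0,0,0,85]]]' 40
python3 -m crank '[[[-1,-0.35,0,0,0,0,85],[-1,-0.35,0,0,0,0,85],[-1,-0.35,0,0,0,0,85],[-1,-0.35,0,0,0,0,85],[-1,-0.35,0,0,0,0,85],[-1,-0.35,0,0,0,0,85],[-1,-0.35,0,0,0,0,85],[-1,-0.35,0,0,0,0,85]]]'
python3 -m crank '[[[0,0,0,0,0,0.9,85],[0,0,0,0,0,0.9,85],[0,0,0,0,0,0.9,85],[0,0,0,0,0,0.9,85],[0,0,0,0,0,0.9,85],[0,0,0,0,0,0.9,85],[0,0,0,0,0,0.9,85],[0,0,0,0,0,0.9,85]]]'
python3 -c "
from h import *
rel(574.2,148.5,153.5,9.9)"
```

```text
time_s: 0.9
eef_pos: [359.9, 342.6, 231.1]
ee_rot: [-0.0, 0.196, 0.981, -0.0]
force: [0.1, -0.1, 0.1]
grip_width: 0.998
grip_force: 0.0
time_s: 1.7
eef_pos: [517.7, 201.2, 231.0]
ee_rot: [-0.0, 0.196, 0.981, -0.0]
force: [0.7, 1.1, -0.3]
grip_width: 0.998
grip_force: 0.0
time_s: 2.5
eef_pos: [517.0, 202.0, 230.9]
ee_rot: [-0.0, 0.646, 0.763, -0.0]
force: [0.0, -0.6, 0.6]
grip_width: 0.993
grip_force: 0.0
shift [-2.49  1.91  3.09] turn z -0.04502593945065314 tilt fix(8deg) [-0.006 -0.    -0.   ] yaw now 9.5 joints [ 0.16  0.38  1.41  0.    1.36 -0.01] F [ 0.  -0.6  0.6] tcp [517.  202.  230.9] gw 84.8 gf 0.0 t 2.5
```

```bash
python3 -m crank '[[[-0.83,0.64,0,0,0,0,85],[-0.83,0.64,0,0,0,0,85],[-0.83,0.63,0,0,0,0,85],[0,0,0.5,0,0,0,85],[0,0,0.7,0,0,0,85],[0,0,0.7,0,0,0,85],[0,0,0.7,0,0,0,85],[0,0,0.49,0,0,0,85]]]' 
python3 -m crank '[[[0,0,0,0,0,0,85],[0,0,0,0,0,0,50],[0,0,0,0,0,0,50],[0,0,0,0,0,0,50],[0,0,0,0,0,0,50],[0,0,0,0,0,0,50],[0,0,0,0,0,0,50],[0,0,0,0,0,0,50]]]' 30
python3 -c "
from h import *
rel(574.2,148.5,153.5,9.9)
import cv2
t=capture('top')[130:290,180:380];s=capture('side')[140:260,270:430]
cv2.imwrite('pics/g1.png',np.hstack([cv2.resize(t,(400,320)),cv2.resize(s,(400,320))]))"
```

```text
time_s: 3.3
eef_pos: [573.8, 149.3, 152.2]
ee_rot: [-0.001, 0.644, 0.765, -0.001]
force: [0.5, 0.2, 0.1]
grip_width: 0.996
grip_force: 0.0
time_s: 4.1
eef_pos: [575.2, 148.9, 155.3]
ee_rot: [0.001, 0.644, 0.765, 0.001]
force: [-2.1, -0.4, 6.0]
grip_width: 0.755
grip_force: 32.8
shift [-0.01 -0.04  0.07] turn z -0.007947147110423103 tilt fix(8deg) [0.013 0.001 0.   ] yaw now 9.8 joints [ 0.06  0.53  1.39  0.    1.23 -0.12] F [-2.1 -0.4  6. ] tcp [575.2 148.9 155.3] gw 64.5 gf 32.79482432641089 t 4.1
```

View pics/g1.png

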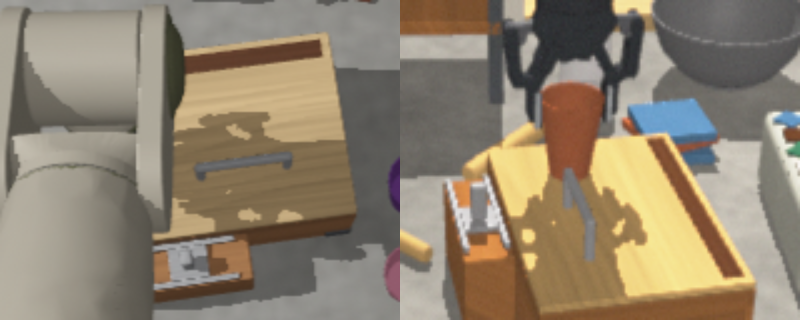

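The pot is gripped below the rim, with the fingertips about 27 mm down. Next I'll lift and carry it.

```bash
python3 -m crank '[[[0,0,-0.3,0,0,0,50],[0,0,-0.7,0,0,0,50],[0,0,-0.7,0,0,0,50],[0,0,-0.7,0,0,0,50],[0,0,-0.7,0,0,0,50],[0,0,-0.7,0,0,0,50],[0,0,-0.3,0,0,0,50],[0,0,0,0,0,0,50]]]' 
python3 -c "
from h import *
rel(513.3,-417.8,240,9.9)"
```

```text
time_s: 5.0
eef_pos: [575.1, 148.9, 257.4]
ee_rot: [0.001, 0.644, 0.765, 0.001]
force: [-0.2, 0.6, -2.1]
grip_width: 0.759
grip_force: 33.6
shift [-21.91  -6.31   0.69] turn z -0.007744407192905811 tilt fix(8deg) [0.013 0.001 0.   ] yaw now 9.8 joints [ 0.06  0.45  1.23  0.    1.46 -0.12] F [-0.2  0.6 -2.1] tcp [575.1 148.9 257.4] gw 64.8 gf 33.595236176624894 t 5.0
```

```bash
python3 -m crank '[[[-0.4,-0.1,0,0,0,0,50],[-0.8,-0.23,0,0,0,0,50],[-1,-0.29,0,0,0,0,50],[-1,-0.29,0,0,0,0,50],[-1,-0.29,0,0,0,0,50],[-1,-0.29,0,0,0,0,50],[-1,-0.29,0,0,0,0,50],[-1,-0.29,0,0,0,0,50]]]'
python3 -m crank '[[[-1,-0.29,0,0,0,0,50],[-1,-0.29,0,0,0,0,50],[-1,-0.29,0,0,0,0,50],[-1,-0.29,0,0,0,0,50],[-1,-0.29,0,0,0,0,50],[-1,-0.29,0,0,0,0,50],[-1,-0.29,0,0,0,0,50],[-1,-0.29,0,0,0,0,50]]]'
python3 -m crank '[[[-1,-0.29,0,0,0,0,50],[-1,-0.29,0,0,0,0,50],[-1,-0.29,0,0,0,0,50],[-1,-0.29,0,0,0,0,50],[-1,-0.29,0,0,0,0,50],[-0.7,-0.2,0,0,0,0,50],[0,0,0,0,0,0,50],[0,0,0,0,0,0,50]]]'
python3 -c "
from h import *
rel(513.3,-417.8,160,9.9)
import cv2
s=capture('side')[230:450,200:440]
cv2.imwrite('pics/g2.png',cv2.resize(s,None,fx=2.5,fy=2.5))"
```

```text
time_s: 5.8
eef_pos: [553.8, -38.9, 255.5]
ee_rot: [-0.001, 0.644, 0.765, -0.0]
force: [-0.4, -0.1, -1.6]
grip_width: 0.756
grip_force: 33.6
time_s: 6.6
eef_pos: [530.6, -245.7, 255.4]
ee_rot: [-0.001, 0.644, 0.765, -0.0]
force: [0.1, 0.3, -1.3]
grip_width: 0.756
grip_force: 33.6
time_s: 7.4
eef_pos: [514.7, -391.7, 255.5]
ee_rot: [-0.001, 0.644, 0.765, 0.0]
force: [0.6, 0.1, -0.9]
grip_width: 0.756
grip_force: 33.6
shift [-1.02 -0.23  3.82] turn z -0.012565622536747867 tilt fix(8deg) [-0.007 -0.012 -0.   ] yaw now 9.8 joints [-0.83  0.58  1.03  0.    1.53 -1.  ] F [ 0.6  0.1 -0.9] tcp [ 514.7 -391.7  255.5] gw 64.5 gf 33.627507481724024 t 7.4
```

View pics/g2.png

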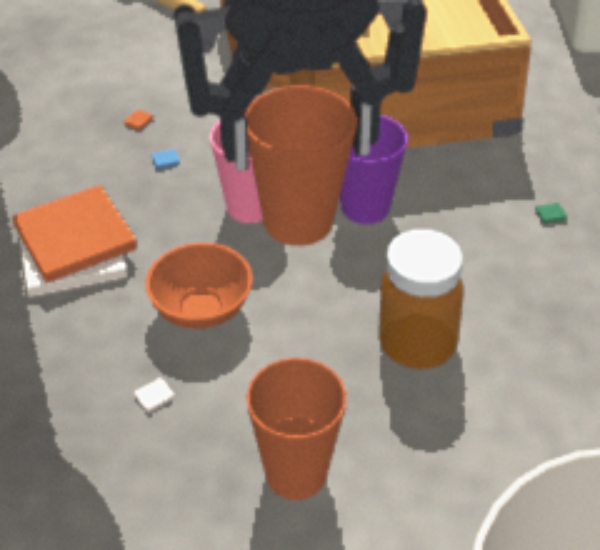

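The pot hangs upright, with the tips about a third of the way down it. I'll move over pot_b and go down.

```bash
python3 -m crank '[[[-0.5,-0.12,0,0,0,0,50],[-0.52,-0.11,0,0,0,0,50],[0,0,0.5,0,0,0,50],[0,0,1,0,0,0,50],[0,0,1,0,0,0,50],[0,0,1,0,0,0,50],[0,0,1,0,0,0,50],[0,0,0.2,0,0,0,50]]]'
python3 -m crank '[[[0,0,0,0,0,0,50],[0,0,0,0,0,0,50],[0,0,0,0,0,0,50],[0,0,0,0,0,0,50],[0,0,0,0,0,0,50],[0,0,0,0,0,0,50],[0,0,0,0,0,0,50],[0,0,0,0,0,0,50]]]'
python3 -c "
from h import *
rel(513.3,-417.8,90,9.9)
import cv2
t=capture('top')[200:340,420:600]
s=capture('side')[250:430,210:430]
cv2.imwrite('pics/g3.png',np.hstack([cv2.resize(t,(360,360)),cv2.resize(s,(440,360))]))"
```

```text
time_s: 8.25
eef_pos: [513.0, -416.2, 135.1]
ee_rot: [-0.003, 0.644, 0.765, 0.001]
force: [-0.1, 0.9, -2.0]
grip_width: 0.755
grip_force: 33.8
time_s: 9.05
eef_pos: [514.0, -417.8, 139.0]
ee_rot: [-0.0, 0.644, 0.765, 0.0]
force: [0.4, 0.3, -1.9]
grip_width: 0.754
grip_force: 33.8
shift [ 0.01 -0.03  1.96] turn z -0.007673387741460758 tilt fix(8deg) [-0. -0.  0.] yaw now 9.8 joints [-0.86  0.69  1.15  0.    1.3  -1.03] F [ 0.4  0.3 -1.9] tcp [ 514.  -417.8  139. ] gw 64.4 gf 33.831136990338564 t 9.05
```

View pics/g3.png

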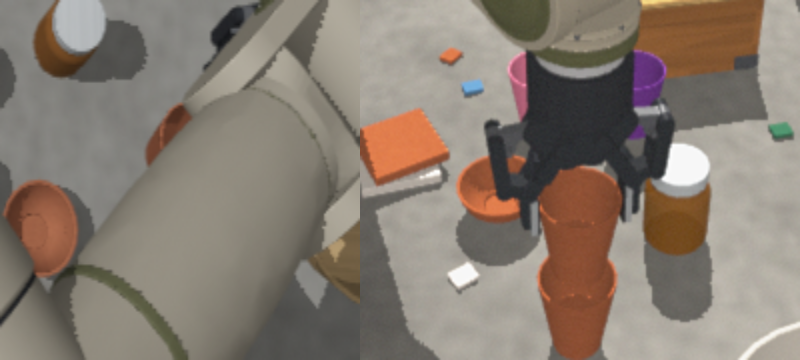

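The two pots are aligned, so I'll descend into pot_b.

```bash
python3 -m crank '[[[0,0,0.3,0,0,0,50],[0,0,0.3,0,0,0,50],[0,0,0.3,0,0,0,50],[0,0,0.3,0,0,0,50],[0,0,0.3,0,0,0,50],[0,0,0.2,0,0,0,50],[0,0,0,0,0,0,50],[0,0,0,0,0,0,50]]]'
python3 -m crank '[[[0,0,0.1,0,0,0,50],[0,0,0.1,0,0,0,50],[0,0,0.1,0,0,0,50],[0,0,0.1,0,0,0,50],[0,0,0,0,0,0,50],[0,0,0,0,0,0,50],[0,0,0,0,0,0,50],[0,0,0,0,0,0,50]]]'
```

```text
time_s: 9.95
eef_pos: [514.1, -417.9, 96.7]
ee_rot: [0.0, 0.644, 0.765, -0.0]
force: [-0.5, 0.8, -0.9]
grip_width: 0.756
grip_force: 33.8
time_s: 10.75
eef_pos: [514.0, -417.9, 86.7]
ee_rot: [0.0, 0.644, 0.765, -0.0]
force: [0.0, 0.0, -0.2]
grip_width: 0.753
grip_force: 33.8
```

```bash
python3 -m crank '[[[0,0,0.08,0,0,0,50],[0,0,0.08,0,0,0,50],[0,0,0,0,0,0,50],[0,0,0,0,0,0,50],[0,0,0,0,0,0,50],[0,0,0,0,0,0,50],[0,0,0,0,0,0,50],[0,0,0,0,0,0,50]]]'
python3 -m crank '[[[0,0,0.08,0,0,0,50],[0,0,0.08,0,0,0,50],[0,0,0,0,0,0,50],[0,0,0,0,0,0,50],[0,0,0,0,0,0,50],[0,0,0,0,0,0,50],[0,0,0,0,0,0,50],[0,0,0,0,0,0,50]]]'
```

```text
time_s: 11.55
eef_pos: [514.0, -417.8, 82.5]
ee_rot: [-0.0, 0.644, 0.765, 0.0]
force: [0.1, 1.1, -0.8]
grip_width: 0.754
grip_force: 33.8
time_s: 12.35
eef_pos: [514.0, -417.9, 78.6]
ee_rot: [0.0, 0.644, 0.765, 0.0]
force: [-0.7, 0.6, -1.1]
grip_width: 0.762
grip_force: 33.8
```

```bash
python3 -m crank '[[[0,0,0.05,0,0,0,50],[0,0,0.05,0,0,0,50],[0,0,0,0,0,0,50],[0,0,0,0,0,0,50],[0,0,0,0,0,0,50],[0,0,0,0,0,0,50],[0,0,0,0,0,0,50],[0,0,0,0,0,0,50]]]'
python3 -m crank '[[[0,0,0.04,0,0,0,50],[0,0,0.04,0,0,0,50],[0,0,0,0,0,0,50],[0,0,0,0,0,0,50],[0,0,0,0,0,0,50],[0,0,0,0,0,0,50],[0,0,0,0,0,0,50],[0,0,0,0,0,0,50]]]'
```

```text
time_s: 13.15
eef_pos: [514.2, -418.3, 77.0]
ee_rot: [0.001, 0.644, 0.765, -0.0]
force: [-1.4, 0.9, 5.4]
grip_width: 0.756
grip_force: 34.1
time_s: 13.95
eef_pos: [514.5, -419.0, 76.9]
ee_rot: [0.002, 0.644, 0.765, -0.001]
force: [-3.8, 1.4, 15.2]
grip_width: 0.757
grip_force: 34.6
```

The contact height is what I predicted for a fully nested pot. I'll open the fingers and back off.

```bash
python3 -m crank '[[[0,0,-0.06,0,0,0,66],[0,0,0,0,0,0,70],[0,0,0,0,0,0,75],[0,0,0,0,0,0,80],[0,0,0,0,0,0,85],[0,0,0,0,0,0,85],[0,0,0,0,0,0,85],[0,0,0,0,0,0,85]]]'
python3 -m crank '[[[0,0,-0.3,0,0,0,85],[0,0,-0.5,0,0,0,85],[0,0,-0.7,0,0,0,85],[0,0,-1,0,0,0,85],[0,0,-1,0,0,0,85],[0,0,-1,0,0,0,85],[0,0,-1,0,0,0,85],[0,0,-1,0,0,0,85]]]'
python3 -c "
from h import *
rel(577.4,38.5,240,9.9)
import cv2
s=capture('side')[300:440,210:430]
t=capture('top')[200:340,420:600]
cv2.imwrite('pics/g4.png',np.hstack([cv2.resize(t,(360,360)),cv2.resize(s,(440,280)).copy() if 0 else cv2.resize(s,(440,360))]))"
```

```text
time_s: 14.75
eef_pos: [514.0, -417.9, 75.5]
ee_rot: [-0.0, 0.644, 0.765, 0.0]
force: [0.1, 0.7, 0.8]
grip_width: 0.998
grip_force: 0.0
time_s: 15.55
eef_pos: [513.9, -417.8, 240.6]
ee_rot: [0.001, 0.644, 0.765, -0.0]
force: [0.1, 0.3, -0.0]
grip_width: 0.996
grip_force: 0.0
shift [17.55  5.62  0.  ] turn z -0.007777956037447353 tilt fix(8deg) [0.006 0.01  0.   ] yaw now 9.8 joints [-0.86  0.63  1.    0.    1.51 -1.03] F [ 0.1  0.3 -0. ] tcp [ 513.9 -417.8  240.6] gw 85.1 gf 0.0 t 15.55
```

View pics/g4.png

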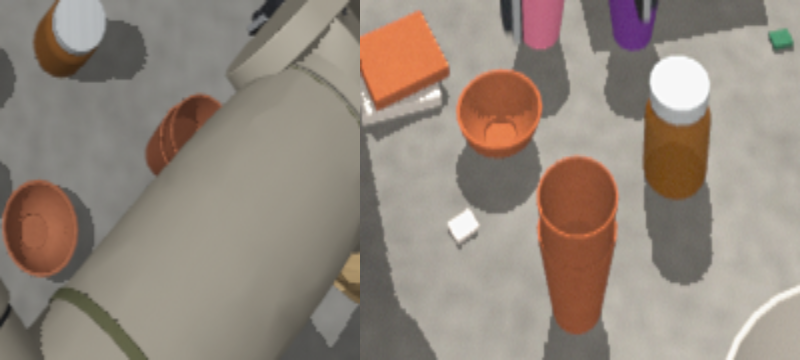

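The pots are nested squarely, with pot_a's rim about 30 mm above pot_b's. Next is the handle.

```bash
python3 -c "
from h import *
print('nested rim', pl('side',319,376.6,110))"
python3 -m crank '[[[1,0.32,0,0,0,0,60],[1,0.32,0,0,0,0,60],[1,0.32,0,0,0,0,50],[1,0.32,0,0,0,0,40],[1,0.32,0,0,0,0,40],[1,0.32,0,0,0,0,40],[1,0.32,0,0,0,0,40],[1,0.32,0,0,0,0,40]]]'
python3 -m crank '[[[1,0.32,0,0,0,0,40],[1,0.32,0,0,0,0,40],[1,0.32,0,0,0,0,40],[1,0.32,0,0,0,0,40],[1,0.32,0,0,0,0,40],[1,0.32,0,0,0,0,40],[1,0.32,0,0,0,0,40],[1,0.32,0,0,0,0,40]]]'
python3 -m crank '[[[1,0.32,0,0,0,0,40],[0.55,0.18,0,0,0,0,40],[0,0,0,0,0,0,40],[0,0,0,0,0,0,40],[0,0,0,0,0,0,40],[0,0,0,0,0,0,40],[0,0,0,0,0,0,40],[0,0,0,0,0,0,40]]]'
python3 -c "
from h import *
rel(577.4,38.5,124.5,9.9)"
```

```text
nested rim [ 513.93082365 -420.01851923]
time_s: 16.45
eef_pos: [542.7, -208.6, 238.0]
ee_rot: [-0.0, 0.644, 0.765, 0.0]
force: [0.7, 0.6, 0.2]
grip_width: 0.467
grip_force: 0.0
time_s: 17.25
eef_pos: [571.6, -0.7, 238.1]
ee_rot: [-0.0, 0.644, 0.765, -0.0]
force: [0.1, 0.6, 0.6]
grip_width: 0.468
grip_force: 0.0
time_s: 18.05
eef_pos: [577.4, 38.1, 238.1]
ee_rot: [0.0, 0.644, 0.765, -0.0]
force: [1.0, -0.1, 0.7]
grip_width: 0.469
grip_force: 0.0
shift [0.02 0.   4.54] turn z -0.011780886523437673 tilt fix(8deg) [-0.  0. -0.] yaw now 9.8 joints [-0.14  0.43  1.32 -0.    1.4  -0.31] F [ 1.  -0.1  0.7] tcp [577.4  38.1 238.1] gw 40.0 gf 0.0 t 18.05
```

```bash
python3 -m crank '[[[0,0,0.6,0,0,0,40],[0,0,0.9,0,0,0,40],[0,0,0.9,0,0,0,40],[0,0,0.9,0,0,0,40],[0,0,0.7,0,0,0,40],[0,0,0.5,0,0,0,40],[0,0,0,0,0,0,40],[0,0,0,0,0,0,40]]]'
python3 -m crank '[[[0,0,0,0,0,0,20],[0,0,0,0,0,0,10],[0,0,0,0,0,0,4],[0,0,0,0,0,0,4],[0,0,0,0,0,0,4],[0,0,0,0,0,0,4],[0,0,0,0,0,0,4],[0,0,0,0,0,0,4]]]' 50
```

```text
time_s: 18.85
eef_pos: [577.8, 38.4, 126.2]
ee_rot: [0.0, 0.644, 0.765, 0.0]
force: [-0.3, 0.4, -0.1]
grip_width: 0.471
grip_force: 0.0
time_s: 19.65
eef_pos: [576.8, 38.3, 126.4]
ee_rot: [-0.0, 0.644, 0.765, -0.001]
force: [-7.4, -1.1, 5.9]
grip_width: 0.097
grip_force: 48.8
```

```bash
python3 -m crank '[[[0,0,-0.1,0,0,0,4],[0,0,-0.1,0,0,0,4],[0,0,0,0,0,0,4],[0,0,0,0,0,0,4],[0,0,0,0,0,0,4],[0,0,0,0,0,0,4],[0,0,0,0,0,0,4],[0,0,0,0,0,0,4]]]' 
python3 -m crank '[[[0,0,-0.1,0,0,0,4],[0,0,-0.1,0,0,0,4],[0,0,0,0,0,0,4],[0,0,0,0,0,0,4],[0,0,0,0,0,0,4],[0,0,0,0,0,0,4],[0,0,0,0,0,0,4],[0,0,0,0,0,0,4]]]' 
```

```text
time_s: 20.45
eef_pos: [577.9, 38.4, 130.5]
ee_rot: [0.0, 0.644, 0.765, 0.0]
force: [4.7, 0.5, -3.0]
grip_width: 0.099
grip_force: 48.7
time_s: 21.25
eef_pos: [579.6, 38.7, 135.6]
ee_rot: [0.002, 0.644, 0.765, 0.002]
force: [16.3, 1.4, -9.9]
grip_width: 0.095
grip_force: 48.5
```

```bash
python3 -m crank '[[[0,0.06,-0.06,0,0,0,4],[0,0.06,-0.06,0,0,0,4],[0,0,0,0,0,0,4],[0,0,0,0,0,0,4],[0,0,0,0,0,0,4],[0,0,0,0,0,0,4],[0,0,0,0,0,0,4],[0,0,0,0,0,0,4]]]' 
```

```text
time_s: 22.05
eef_pos: [580.6, 38.9, 138.1]
ee_rot: [0.0, 0.644, 0.765, 0.0]
force: [6.4, -0.7, -6.6]
grip_width: 0.093
grip_force: 48.9
```

```bash
python3 -m crank '[[[0,0.06,-0.1,0,0,0,4],[0,0.03,-0.1,0,0,0,4],[0,0.03,-0.1,0,0,0,4],[0,0.03,-0.1,0,0,0,4],[0,0,0,0,0,0,4],[0,0,0,0,0,0,4],[0,0,0,0,0,0,4],[0,0,0,0,0,0,4]]]' 
python3 -c "
from h import *
import cv2
s=capture('side')[160:290,260:420]
cv2.imwrite('pics/g5.png',cv2.resize(s,(640,520)))"
```

```text
time_s: 22.85
eef_pos: [585.0, 39.7, 148.6]
ee_rot: [0.001, 0.644, 0.765, 0.001]
force: [10.2, 0.8, -7.9]
grip_width: 0.094
grip_force: 48.6
```

View pics/g5.png

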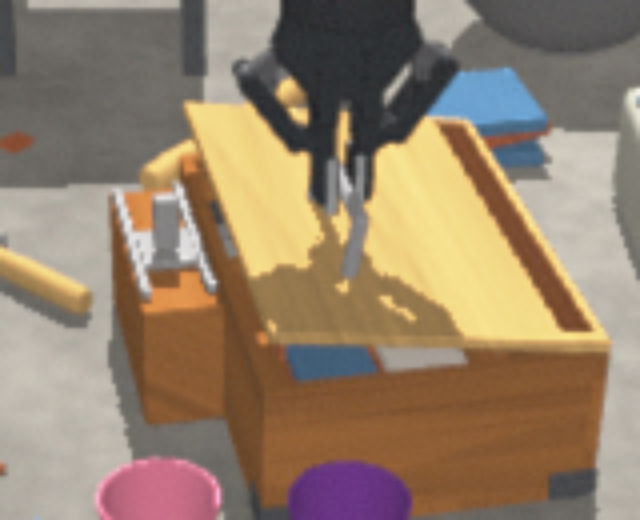

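The lid is clearly open past 0.05 rad and the catch is free, so I leave the tab alone. I'll follow the arc to 45°.

```bash
python3 -m crank '[[[0,0.14,-0.2,0,0,0,4],[0,0.12,-0.2,0,0,0,4],[0,0.12,-0.19,0,0,0,4],[0,0.13,-0.19,0,0,0,4],[0,0.14,-0.18,0,0,0,4],[0,0.14,-0.18,0,0,0,4],[0,0.15,-0.17,0,0,0,4],[0,0.15,-0.17,0,0,0,4]]]' 60
python3 -c "
from h import *
rel(577+71.4*.985,38.4+71.4*.172,126.4+86.4,9.9)"
```

```text
time_s: 23.7
eef_pos: [610.4, 44.0, 186.6]
ee_rot: [-0.001, 0.644, 0.765, -0.001]
force: [-6.4, -3.9, 0.9]
grip_width: 0.09
grip_force: 58.4
shift [ 0.01  1.5  -1.05] turn z -0.00795823886514846 tilt fix(8deg) [-0.015  0.003 -0.   ] yaw now 9.8 joints [-0.12  0.54  1.28 -0.    1.32 -0.29] F [-6.4 -3.9  0.9] tcp [610.4  44.  186.6] gw 7.7 gf 58.40695559978485 t 23.7
```

```bash
python3 -m crank '[[[0,0.17,-0.16,0,0,0,4],[0,0.17,-0.15,0,0,0,4],[0,0.18,-0.14,0,0,0,4],[0,0.18,-0.14,0,0,0,4],[0,0.19,-0.13,0,0,0,4],[0,0.19,-0.13,0,0,0,4],[0,0.2,-0.12,0,0,0,4],[0,0.2,-0.11,0,0,0,4]]]' 
python3 -m crank '[[[0,0,0,0,0,0,4],[0,0,0,0,0,0,4],[0,0,0,0,0,0,4],[0,0,0,0,0,0,4],[0,0,0,0,0,0,4],[0,0,0,0,0,0,4],[0,0,0,0,0,0,4],[0,0,0,0,0,0,4]]]'
python3 -c "
from h import *
rel(577+71.4*.985,38.4+71.4*.172,126.4+86.4,9.9)
import cv2
s=capture('side')[100:440,230:450]
cv2.imwrite('pics/g6.png',cv2.resize(s,(388,600)))"
```

```text
time_s: 24.5
eef_pos: [647.0, 50.3, 215.8]
ee_rot: [0.001, 0.644, 0.765, -0.0]
force: [-3.0, -0.7, 0.7]
grip_width: 0.089
grip_force: 58.7
time_s: 25.3
eef_pos: [647.8, 50.4, 215.6]
ee_rot: [0.002, 0.644, 0.765, 0.001]
force: [-6.7, -2.3, 10.2]
grip_width: 0.092
grip_force: 60.6
shift [ 0.01 -0.02  0.11] turn z -0.008702442012966216 tilt fix(8deg) [ 0.023  0.01  -0.   ] yaw now 9.8 joints [-0.1   0.6   1.1  -0.    1.43 -0.27] F [-6.7 -2.3 10.2] tcp [647.8  50.4 215.6] gw 7.8 gf 60.581544041633606 t 25.3
```

View pics/g6.png

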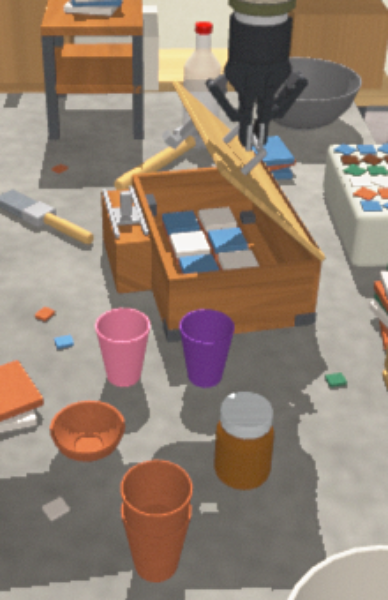

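The lid stands at about 45° in the grip, the nested pots are upright, and the jar, dish, hammer and brush haven't moved.

```bash
python3 -c "
from rig import *
print(finish_job())"
```

```text
the job is handed in; nothing more can be done
None
```

I nested pot_a fully in its twin and let go; the tug showed the catch was free, so I left the tab alone and handed the job in (about 25 s) with the gripper holding the lid at roughly 45°.

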